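# Shut, bolt and wedge the rose-drying cabinet

## Task

The tray of sugar roses is sticking out of the drying cabinet: first push the tray fully in, then swing the door fully shut, then push the bolt on the roof endways through the door's eyelet until its knob rests against the end of its channel. Last, work the wooden wedge, thin end first and lying flat on the table, under the free half of the door until it jams there, and let go. Leave everything else where it stands.

Things in the scene. Friction and masses are not known exactly. Their poses are not given: they have to be found in the camera images.
- cabinet: Fixed aluminium drying cabinet, 240 mm deep (x), 300 wide (y), flat roof 156 above the table. Origin: on the table under its middle; x points from front to back, y to the hinge side, z up. Its open front face is the plane x = -120 mm.
- channel_end (a point): On the bolt's axis at the end of the brass U-channel that the bolt's knob comes to rest against; axes as the cabinet's. The channel (20 mm wide, 12 inside, its top 19 above the roof) runs from here 125 mm to -y; a short saddle of the same section lies 149 to 167 mm to -y. The bolt's axis is 15 mm above the roof, 50 mm behind the cabinet's front.
- door (a joint): Hinge angle of the door, rad: 0 = shut, grows as it opens towards the robot. The hinge axis is vertical at x = -120, y = +150 mm in the cabinet's frame. The hinge is a little stiff: the door stays where it is left, and has no catch.
- door_hinge (a point): White-framed clear door leaf, 290 mm wide, 14 thick, from 14 to 150 mm above the table (a 14 mm gap below it). Origin on the hinge axis at table height; its free edge is at y = -290 mm, outer face x = -14, inner face x = 0; axes equal the cabinet's when shut.
- door_push (a point): Point on the door's outer face, 200 mm from the hinge, 125 mm above the table. Axes as the leaf's.
- eyelet (a point): Centre of the eyelet: 14.5 mm round hole along y in a red plate 28 x 28 mm, 6 thick, on an arm fixed to the door 265 mm from the hinge and reaching back over the roof (top 185 mm above the table). With the door shut it lies on the bolt's axis between channel and saddle.
- bolt_knob (a point): Centre of the black round knob of the loose steel bolt lying in the channel: 28 mm across, 12 thick along the bolt, 1 mm clear of the roof. The 10 mm shaft points to the cabinet's -y. Fully home, this point is 6 mm to +y of channel_end. The bolt may roll about its own axis.
- bolt_point (a point): Point (tapered end) of the bolt, 176 mm from the knob's centre. Fully home it is 170 mm to -y of channel_end.
- tray_front (a point): Middle of the front face of the white tray of sugar roses, loose on its shelf between guide strips: 200 mm deep, 180 wide, 32 tall; this point is 16 mm above its underside, 116 above the table. Fully in, against a rubber stop, its front face is flush with the cabinet's front face. Axes as the cabinet's.
- wedge_heel (a point): Loose wooden wedge flat on the table, 130 mm long, 34 wide, 30 high at its heel, sloping evenly to 4 at its thin end. This point is on its centre line, 15 mm up, 20 mm from the heel's end face: a good place to hold it across its width. x points to the thin end, z up.
- wedge_tip (a point): Middle of the wedge's thin end, 2 mm up; 110 mm along x from wedge_heel. Square under the shut door, the wedge meets the door's lower edge when this end is 36 mm past the inner face; a push of about 15 N then jams it.
- nozzle_a: Bystander: steel piping nozzle, cone 28 mm wide and 40 mm tall, standing on the rear of the cabinet roof. Origin: centre of its underside.
- nozzle_b: Bystander: brass piping nozzle, same shape, on the rear of the roof. Origin: centre of its underside.
- jar: Bystander: orange jar, 60 mm wide, 85 mm tall. Origin: centre of its underside.
- cutter: Bystander: red ring cutter, 70 mm wide, 30 mm tall. Origin: centre of its underside.
- mug: Bystander: white mug, 76 mm wide, 85 mm tall. Origin: centre of its underside.
- tin: Bystander: tin can, 74 mm wide, 100 mm tall. Origin: centre of its underside.
Things that resemble listed ones, but are neither listed nor needed, are in the scene too. Of the things that look like the part that bears bolt_knob, the larger one is meant. Of the things that look like the part that bears wedge_heel, take the one that is farthest to the robot's left at the start.

How it is judged:
By the outcome, as a careful person would: the job done as asked, in the order asked, and still so for the second after the job is handed in, with the robot touching nothing.
It also fails if it takes over 72 s, if anything falls off the work surface, if the arm or the gripper's body presses on something with over 40 N, if the wrist force passes 120 N, or if a joint passes its speed limit or range.

## Robot

A 6-joint arm with a two-finger parallel gripper is mounted at the origin on the work surface. World frame = base frame: x ahead of the robot, y to its left, z up, the work surface at z = 0. Lengths are in mm, angles in degrees, forces in N, time in s.
With the tool pointing down it reaches from about 350 to 850 mm from the base axis. Payload 8.1 kg.
Tool frame: the origin (TCP) lies midway between the tips of the shut fingers; the grasp point (between the pads) lies 19 mm behind it; z points along the fingers, y is the direction in which the jaws open and shut (so a half turn about z gives the same grasp; the last joint's range is limited). The gripper opens to 85 mm and grips with 20 to 120 N. Pads are 22 mm wide; open, the fingers measure 114 mm over their backs; the gripper's body (76 mm by 85 mm) begins 54 mm behind the grasp point. The pads swing forward as they close: fully open they stand 13 mm farther back than shut.
Start: joints at [-71.184, 7.471, 85.268, -0, 87.261, -4.893], TCP at [241.275, -549.356, 209.692] pointing down, gripper open.
Joint ranges: [-169.43, 169.43], [-51.17, 129.36], [1.28, 143.12], [-76.62, 256.62], [0, 156.53], [-152.29, 152.29]. Speed limits (degrees/s): [136.94, 136.94, 159.86, 180, 180, 180].

## Interface

Orientations are given as [roll, pitch, yaw] about the fixed x, y, z axes, in that order (R = Rz(yaw) Ry(pitch) Rx(roll)).
In Python, from bench import telemetry, snapshot, camera_params, job gives the robot as it stands. The module is installed in compiled form; this text tells all that it offers.
- The arm moves only by the shell command python3 -m jog 'ROWS' [FORCE]. ROWS is JSON, a list that holds one entry, the list of rows, each a list of 7 numbers: the shift along the tool's x, y, z in units of 50 mm (1.0 is 50 mm), then the turn, a rotation vector about the tool's x, y, z in units of 2 pi rad (1.0 is 2 pi rad), then the opening, from 0 (shut) to 1 (fully open). In form: [[[dx, dy, dz, rx, ry, rz, claw], ...]]. A call has 1 to 12 rows; each row shifts and turns the commanded pose from where the row before left it, along the tool's axes as they then stand; what a row does not reach is not made up. A row lasts 1/8 s, in which the tool goes at most 62.5 mm and 10.7 degrees, less where a joint would pass 70% of its speed; a pose out of reach is approached as far as the arm can. A call with a number of a shift or a turn outside -1 to 1 is refused whole. A call with a gripper value outside its range is refused whole. The fingers move at their own pace and stop on an object; FORCE is the grip in N (left out, the last holds). Time passes only in rows, so rows that do not move let the fingers close. It gives the time, the measured TCP pose, the force and the opening at its end, in the units of the state.
- telemetry.sense(): the state, without advancing time (a new reading comes with each control period).
- snapshot(name): name is "side" or "top" or "wrist"; returns (picture, depth): 480x640x3 uint8, red, green, blue; 480x640 float32, mm along the optical axis (not along the pixel's ray), 0 where there is no reading.
- camera_params(name): a dict with "K" (3x3 intrinsics, pixels), "D" ([k1, k2, p1, p2, k3] as OpenCV has them; the pictures are not rectified), "extrinsics" (4x4, takes a point from camera to world coordinates). Camera axes: x right, y down, z forward; pixel columns grow to the right and rows downward; lengths in mm; the calibration is good to about 2 mm. A picture is of the moment at which its call begins: read the wrist's pose just before it. camera_params takes no time and is no camera call; for the wrist camera it gives the pose at the moment of the call.
- job.hand_in(): hands the job in, once; it reports no verdict.
The state is a dict: "time": time; "joint_pos": joint angles; "qd": joint speeds; "joint_efforts": joint torques, N m; "tool_pos": TCP position; "tcp_rot": TCP orientation; "ft_force": force on the tool from outside, world axes, zero at the start; "wrist_torque": the same for the moment, N m; "finger_gap": finger opening in mm.
Only numpy, scipy, OpenCV 4.12 (cv2) and the standard library are available. Lean on these libraries where they do the work, as an engineer would, in place of code of your own. Each camera call takes 0.05 s, during which the arm holds its last target. There are 200 camera calls.

## Working session

There is one attempt and no reset: what is moved stays moved. The work goes in short steps, Python scripts to look and compute and a shell command to move; the robot and the scene stay as the last step left them, time stands still between calls to the robot, and variables do not carry over. Pictures are saved under pics/ and viewed, about 8 in all and at most 12, crops included, and the job is handed in when it is done.

```bash
mkdir -p pics; cat > h.py <<'E'
import numpy as np,cv2
from bench import telemetry,snapshot,camera_params,job
from scipy.spatial.transform import Rotation as R
def save(n,name):
    p,d=snapshot(n); c=camera_params(n)
    cv2.imwrite(f'pics/{name}.png',p[:,:,::-1]); np.savez(f'pics/{name}.npz',p=p,d=d,K=c['K'],D=c['D'],E=c['extrinsics']); return p,d
def load(name): return np.load(f'pics/{name}.npz')
def ray(z,px):
    u=cv2.undistortPoints(np.array(px,float).reshape(-1,1,2),np.array(z['K'],float),np.array(z['D'],float)).reshape(-1,2)
    v=np.c_[u,np.ones(len(u))]@z['E'][:3,:3].T
    return z['E'][:3,3],v
def plane(z,px,h):
    o,v=ray(z,px); return o+v*((h-o[2])/v[:,2])[:,None]
def dep(z,px):
    o,v=ray(z,px); return np.array([o+v[i]*z['d'][int(round(p[1])),int(round(p[0]))] for i,p in enumerate(px)])
def cloud(z):
    m=np.indices((480,640))[::-1].reshape(2,-1).T
    o,v=ray(z,m); return (o+v*z['d'].reshape(-1,1)).reshape(480,640,3)
E
python3 - <<'E'
from h import *
save('top','t0');save('side','s0')
for n in('t0','s0'): z=load(n);print(z['E'].round(2),z['K'].round(0))
s=telemetry.sense();print(s)
E
```

```text
[[ 3.00000e-02 -1.00000e+00  8.00000e-02  4.53670e+02]
 [-1.00000e+00 -3.00000e-02  1.00000e-02 -4.18900e+01]
 [-1.00000e-02 -8.00000e-02 -1.00000e+00  1.35848e+03]
 [ 0.00000e+00  0.00000e+00  0.00000e+00  1.00000e+00]] [[437.   0. 327.]
 [  0. 437. 245.]
 [  0.   0.   1.]]
[[-9.90000e-01 -7.00000e-02  1.10000e-01  3.88860e+02]
 [-1.30000e-01  6.80000e-01 -7.20000e-01  1.02099e+03]
 [-2.00000e-02 -7.30000e-01 -6.80000e-01  1.10207e+03]
 [ 0.00000e+00  0.00000e+00  0.00000e+00  1.00000e+00]] [[619.   0. 320.]
 [  0. 619. 235.]
 [  0.   0.   1.]]
{'time': 0.1, 'joint_pos': array([-7.11864204e+01,  7.51158796e+00,  8.53252586e+01,  8.23471831e-04,
        8.72631676e+01, -4.89153418e+00]), 'qd': array([ 0.04510087, -0.16912034, -0.06484744,  0.03573258,  0.00918271,
        0.0070688 ]), 'joint_efforts': array([ 2.15742439e-03, -5.70954001e+01, -5.01940835e+01, -1.08471472e-04,
        8.21398658e-03,  6.24786503e-05]), 'tool_pos': array([ 241.0769126 , -548.82720717,  208.71970511]), 'tcp_rot': array([-1.79900420e+02, -9.34764623e-03,  2.37050657e+01]), 'ft_force': array([ 0.58510034, -0.34383604,  0.24697451]), 'wrist_torque': array([-0.00395678, -0.00943386, -0.00579371]), 'finger_gap': 85.20069497612506}
```

View pics/t0.png

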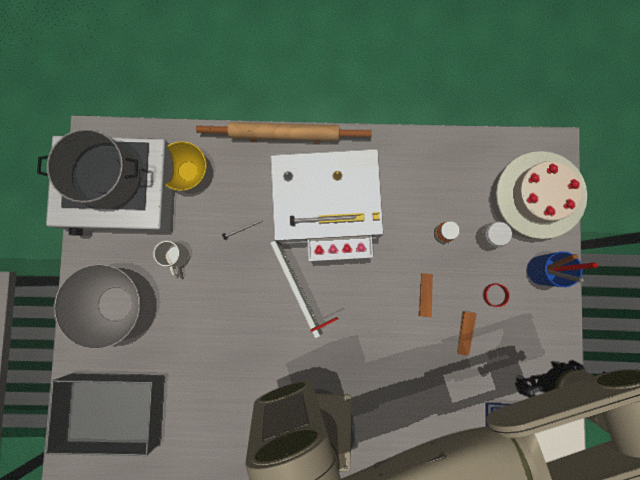

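View pics/s0.png

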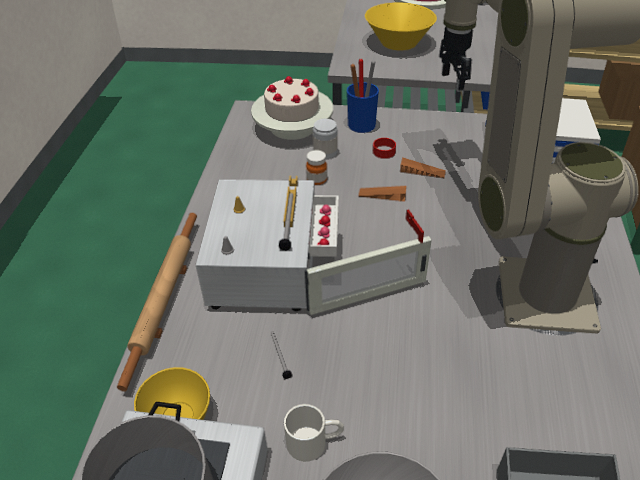

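The top view shows the cabinet roof at cols 272–382, rows 150–240, with the bolt knob at (292,219), the channel to (365,216) and the saddle at (376,216). The tray front is at (340,258). The door runs from (276,241) to (318,335), with the red eyelet arm at (325,323). The target wedge is the left one, at (426,295). The side view shows its thin end pointing to the cabinet.

```bash
python3 - <<'E'
from h import *
z=load('t0');P=cloud(z);p=z['p'].astype(int)
m=((abs(P[:,:,2]-156)<7)).astype(np.uint8);m[:, :250]=0;m[:,400:]=0;m[245:]=0;m[:140]=0
m=cv2.morphologyEx(m,cv2.MORPH_OPEN,np.ones((3,3)))
c=max(cv2.findContours(m,0,1)[0],key=cv2.contourArea)
print('roofz',np.median(P[m>0][:,2]))
q=plane(z,c.reshape(-1,2),156)[:,:2].astype(np.float32)
r=cv2.minAreaRect(q);print('roof',r);print(cv2.boxPoints(r).round(1))
yy,xx=np.nonzero(m)
# wedge
hsv=cv2.cvtColor(z['p'],cv2.COLOR_RGB2HSV)
def blobs(mask,amin=30):
    for c in cv2.findContours(mask.astype(np.uint8),0,1)[0]:
        if cv2.contourArea(c)>amin: yield c
w=(hsv[:,:,0]<20)&(hsv[:,:,1]>110)&(hsv[:,:,2]>60); w[:240]=0;w[360:]=0
for c in blobs(w,150):
    q=plane(z,c.reshape(-1,2),10)[:,:2].astype(np.float32);print('orange',cv2.minAreaRect(q),cv2.boxPoints(cv2.minAreaRect(q)).round(0).tolist())
    mm=np.zeros(w.shape,np.uint8);cv2.drawContours(mm,[c],-1,1,-1);Q=P[mm>0]
    i=Q[:,0]; print('z low-x end',np.median(Q[i<i.min()+15][:,2]),'high-x',np.median(Q[i>i.max()-15][:,2]))
red=((hsv[:,:,0]<6)|(hsv[:,:,0]>174))&(hsv[:,:,1]>150);red[:, :300]=0;red[:,350:]=0;red[:300]=0
print('red pts',len(P[red]));Q=P[red];print(Q[np.argsort(Q[:,1])][::6].round(0))
# knob
k=(z['p'].max(2)<60)&(P[:,:,2]>150)&(P[:,:,2]<200);k[:, :280]=0;k[:,305:]=0;k[:205]=0;k[235:]=0
ys,xs=np.nonzero(k);print('knob px',xs.min(),xs.max(),ys.min(),ys.max(),P[k].round(0).mean(0))
# tray front: 
print('trayfront pts',plane(z,[[308,262],[372,257]],132).round(1))
# door line
d=(abs(P[:,:,2]-150)<6);d[:242]=0;d[:, :265]=0;d[:,330:]=0;d[340:]=0
D=P[d][:,:2].astype(np.float32);print(len(D),cv2.minAreaRect(D),cv2.boxPoints(cv2.minAreaRect(D)).round(0).tolist())
big=cv2.resize(z['p'][140:350,260:400],None,fx=4,fy=2.8*4/2.8)[:,:,::-1]
s=load('s0')
a=cv2.resize(z['p'][205:345,265:390],None,fx=4,fy=4);b=cv2.resize(s['p'][170:320,190:260+50],None,fx=2,fy=2)
cv2.imwrite('pics/c1.png',a[:,:,::-1])
E
```

```text
roofz 157.1615688880953
roof ((686.599365234375, -19.972488403320312), (239.6496124267578, 299.5187683105469), 4.77618932723999)
[[ 554.7  119.3]
 [ 579.7 -179.2]
 [ 818.5 -159.2]
 [ 793.5  139.2]]
orange ((301.1585693359375, -452.4696044921875), (38.84205627441406, 127.70735931396484), 81.92062377929688) [[235.0, -463.0], [362.0, -481.0], [367.0, -442.0], [241.0, -424.0]]
z low-x end 7.151168865318027 high-x 1358.4779366679734
orange ((418.2442932128906, -541.7666625976562), (66.4372329711914, 78.00614166259766), 1.7440171241760254) [[384.0, -504.0], [386.0, -582.0], [453.0, -580.0], [450.0, -502.0]]
z low-x end 11.55525249193397 high-x 11.4006295821722
orange ((413.00457763671875, -328.6778869628906), (37.336788177490234, 130.36965942382812), 88.98453521728516) [[347.0, -346.0], [478.0, -348.0], [479.0, -311.0], [348.0, -309.0]]
z low-x end 29.147242090348527 high-x 7.767647231647516
orange ((526.314208984375, -768.2282104492188), (44.86243438720703, 145.89199829101562), 5.613994598388672) [[497.0, -698.0], [511.0, -843.0], [556.0, -839.0], [542.0, -693.0]]
z low-x end 1358.4779366679734 high-x -743.7454643064605
red pts 65
[[347. -56. 191.]
 [347. -50. 185.]
 [344. -45. 160.]
 [342. -40. 166.]
 [340. -35. 176.]
 [333. -27. 182.]
 [332. -21. 179.]
 [325. -14. 192.]
 [322.  -8. 182.]
 [319.  -1. 182.]
 [316.   5. 179.]]
knob px 291 294 216 224 [607.73076923  70.46153846 183.34615385]
trayfront pts [[ 498.    26.5  132. ]
 [ 517.  -152.7  132. ]]
532 ((422.62982177734375, 59.004425048828125), (289.41668701171875, 14.73742961883545), 27.201366424560547) [[291.0, -1.0], [297.0, -14.0], [555.0, 119.0], [548.0, 132.0]]
```

View pics/c1.png

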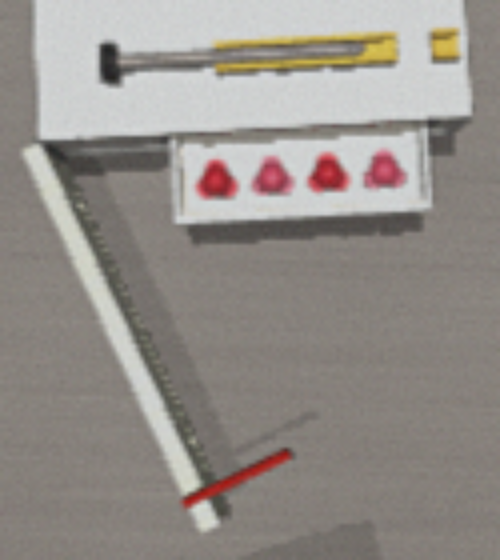

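Crop: the knob is at (110,62), the channel at 215–397 and the saddle at 432. The tray's front edge is at row 220. The door is about 67° open. The cabinet centre is (686.6,-20) with yaw 4.78°. First I move to a point in front of the tray.

```bash
cat >> h.py <<'E'
YAW=4.78; C0=np.array([686.6,-20.,0])
def c2w(x,y,z): return C0+R.from_euler('z',YAW,degrees=True).apply([x,y,z])
def w2c(p): return R.from_euler('z',-YAW,degrees=True).apply(np.asarray(p)-C0)
def goal(p,yaw):
    "tool turn (units, about tool z) and then shift in tool axes (units) after turning"
    s=telemetry.sense(); T=R.from_euler('xyz',[180,0,yaw],degrees=True)
    r=R.from_euler('xyz',s['tcp_rot'],degrees=True)
    print('t',round(s['time'],2),'tcp',s['tool_pos'].round(1),'cab',w2c(s['tool_pos']).round(1),s['tcp_rot'].round(1),'F',s['ft_force'].round(1),'gap',round(s['finger_gap'],1))
    print('turn',((r.inv()*T).as_rotvec()/2/np.pi).round(4),'shift',(T.inv().apply(np.asarray(p)-s['tool_pos'])/50).round(3))
E
python3 -m jog '[[[0,0,0,0,0,0.0263,0],[0,0,0,0,0,0.0263,0],[0.44,-0.77,0,0,0,0,0],[0.44,-0.77,0,0,0,0,0],[0.44,-0.77,0,0,0,0,0],[0.44,-0.77,0,0,0,0,0],[0.44,-0.77,0,0,0,0,0],[0.44,-0.77,0,0,0,0,0],[0.44,-0.77,0,0,0,0,0],[0.44,-0.77,0,0,0,0,0],[0.44,-0.77,0,0,0,0,0],[0.44,-0.77,0,0,0,0,0]]]' 40
python3 -c "
from h import *
goal(c2w(-224,-28,115),YAW)"
```

```text
time: 1.6
tool_pos: [428.7, -145.9, 209.4]
tcp_rot: [-180.0, 0.0, 4.8]
ft_force: [0.4, -0.4, -0.1]
finger_gap: -0.2
t 1.6 tcp [ 428.7 -145.9  209.4] cab [-267.5 -104.   209.4] [-180.     0.     4.8] F [ 0.4 -0.4 -0.1] gap -0.2
turn [-0.  0. -0.] shift [ 0.871 -1.52   1.888]
```

```bash
python3 -m jog '[[[0,0,0,0,0,0,0],[0,0,0,0,0,0,0]]]'
python3 -c "
from h import *
goal(c2w(-224,-28,115),YAW)"
```

```text
time: 1.85
tool_pos: [428.2, -147.6, 209.4]
tcp_rot: [180.0, 0.0, 4.8]
ft_force: [-0.3, 0.4, -0.0]
finger_gap: -0.3
t 1.85 tcp [ 428.2 -147.6  209.4] cab [-268.1 -105.6  209.4] [180.    0.    4.8] F [-0.3  0.4 -0. ] gap -0.3
turn [0.     0.0001 0.0001] shift [ 0.883 -1.552  1.888]
```

```bash
python3 -m jog '[[[0.29,-0.52,0,0,0,0,0],[0.29,-0.52,0,0,0,0,0],[0.3,-0.51,0,0,0,0,0],[0,0,0.47,0,0,0,0],[0,0,0.47,0,0,0,0],[0,0,0.47,0,0,0,0],[0,0,0.48,0,0,0,0],[0,0,0,0,0,0,0]]]'
python3 -c "
from h import *
goal(c2w(-131,-28,115),YAW)
save('side','s1');save('wrist','w1')
a=cv2.imread('pics/s1.png')[120:360,180:500];b=cv2.imread('pics/w1.png')
cv2.imwrite('pics/c2.png',np.hstack([cv2.resize(a,(480,360)),cv2.resize(b,(320,240),interpolation=3) if 0 else cv2.copyMakeBorder(cv2.resize(b,(320,240)),0,120,0,0,0)]))"
```

```text
time: 2.85
tool_pos: [463.8, -67.3, 113.1]
tcp_rot: [-179.9, 0.3, 4.7]
ft_force: [0.5, -0.2, -0.2]
finger_gap: -0.1
t 2.85 tcp [463.8 -67.3 113.1] cab [-225.9  -28.6  113.1] [-179.9    0.3    4.7] F [ 0.5 -0.2 -0.2] gap -0.1
turn [-0.0002  0.0007 -0.0003] shift [ 1.899 -0.012 -0.039]
```

View pics/c2.png

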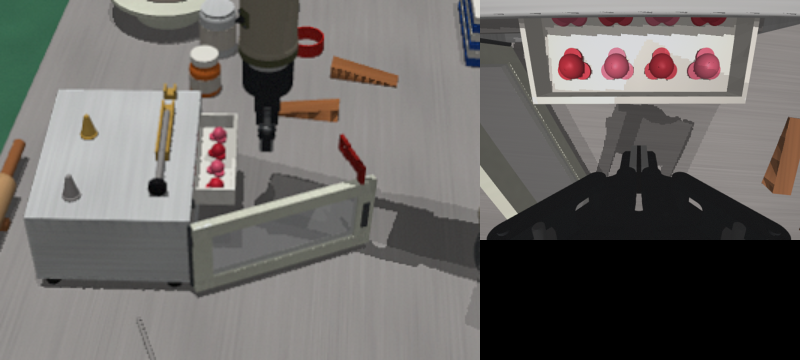

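The left half shows the fingers in front of the tray. In the wrist view the tray centre (col ~640) lines up with the fingers (col ~639). I push now.

```bash
python3 -m jog '[[[0.25,0,0,0,0,0,0],[0.25,0,0,0,0,0,0],[0.2,0,0,0,0,0,0],[0.2,0,0,0,0,0,0],[0.2,0,0,0,0,0,0],[0.2,0,0,0,0,0,0],[0.2,0,0,0,0,0,0],[0.15,0,0,0,0,0,0],[0.1,0,0,0,0,0,0]]]'
python3 -m jog '[[[0.04,0,0,0,0,0,0],[0.04,0,0,0,0,0,0],[0,0,0,0,0,0,0]]]'
python3 -c "
from h import *
goal(c2w(-131,-28,115),YAW)"
python3 -m jog '[[[0.03,0,0,0,0,0,0],[0,0,0,0,0,0,0]]]'
python3 -c "
from h import *
goal(c2w(-131,-28,115),YAW);save('wrist','w2')"
```

```text
time: 4.08
tool_pos: [553.5, -59.2, 115.1]
tcp_rot: [-180.0, 0.0, 4.8]
ft_force: [-0.6, -0.0, 0.4]
finger_gap: -0.1
time: 4.45
tool_pos: [557.0, -58.9, 115.2]
tcp_rot: [180.0, 0.0, 4.8]
ft_force: [0.1, -0.2, -0.0]
finger_gap: -0.1
t 4.45 tcp [557.  -58.9 115.2] cab [-132.4  -28.   115.2] [180.    0.    4.8] F [ 0.1 -0.2 -0. ] gap -0.1
turn [ 0.  0. -0.] shift [0.027 0.    0.005]
time: 4.7
tool_pos: [558.6, -58.7, 115.2]
tcp_rot: [180.0, -0.0, 4.8]
ft_force: [0.3, -0.6, 0.7]
finger_gap: 0.0
t 4.7 tcp [558.6 -58.7 115.2] cab [-130.8  -27.9  115.2] [180.   -0.    4.8] F [ 0.3 -0.6  0.7] gap 0.0
turn [ 0. -0. -0.] shift [-0.004  0.001  0.005]
```

View pics/w2.png

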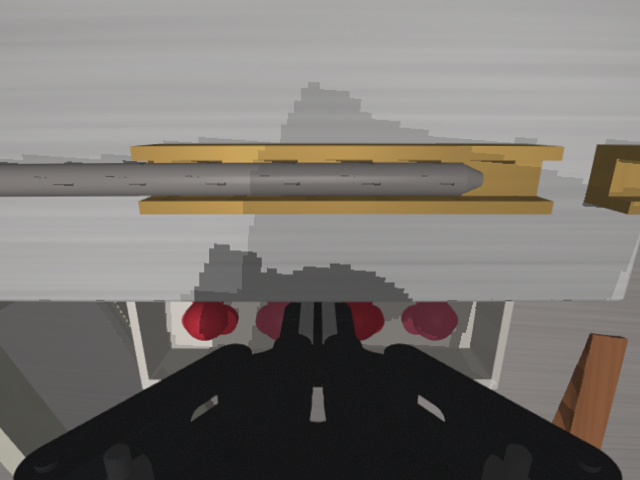

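The tray front wall shows at row ~380, below the fingertips (row ~300), so the tray may not have moved. I check this with depth.

```bash
python3 - <<'E'
from h import *
for n,px in(('w1',[[440,195],[640*0+120*2,197],[330,200]]),('w2',[[165,381],[165,365],[480,381],[480,365],[150,330],[210,320],[317,325],[300,340],[400,250]])):
    z=load(n); P=dep(z,px); print(n); print(np.c_[px,[w2c(p) for p in P]].round(0)); print('cam',w2c(z['E'][:3,3]).round(0))
z=load('s1');
save('side','s2');a=cv2.imread('pics/s2.png')[150:320,260:460];cv2.imwrite('pics/c3.png',cv2.resize(a,None,fx=3,fy=3))
E
```

```text
w1
[[ 440.  195. -173.  -82.  133.]
 [ 240.  197. -174.    2.  134.]
 [ 330.  200. -175.  -36.  133.]]
cam [-147.  -30.  280.]
w2
[[ 165.  381. -118.   12.  201.]
 [ 165.  365. -173.   52.  121.]
 [ 480.  381. -175. -111.  132.]
 [ 480.  365. -173. -115.  122.]
 [ 150.  330. -150.   55.  123.]
 [ 210.  320. -145.   24.  123.]
 [ 317.  325. -120.  -29.  169.]
 [ 300.  340. -118.  -24.  181.]
 [ 400.  250.  -96.  -60.  156.]]
cam [-54. -29. 280.]
```

View pics/c3.png

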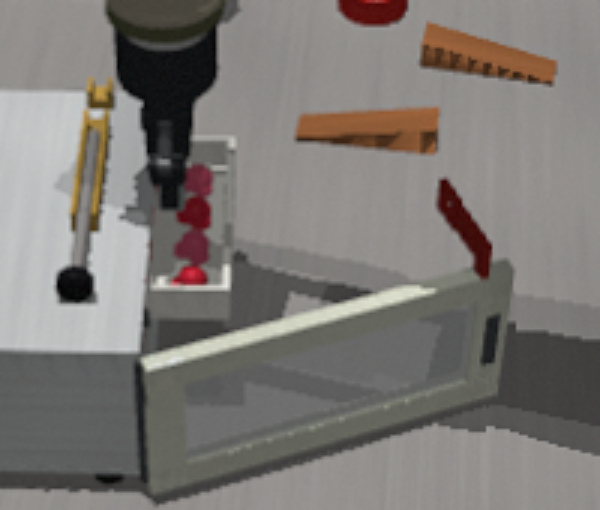

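```bash
python3 - <<'E'
from h import *
z=load('w1');px=[[318,y] for y in range(284,345,6)]+[[300,300],[336,300]]
print('w1 tcp cab -225.9 -28.6 113');print(np.c_[px,[w2c(p) for p in dep(z,px)]].round(0))
for n in('s1','s2'):
  z=load(n);P=cloud(z); Q=(P-C0)@R.from_euler('z',YAW,degrees=True).as_matrix()
  m=(z['p'].max(2)<70)&(Q[:,:,0]<-90)&(Q[:,:,0]>-260)&(abs(Q[:,:,1]+28)<40)&(Q[:,:,2]>20)&(Q[:,:,2]<200)
  q=Q[m];o=np.argsort(q[:,2])[:200:20];print(n,len(q));print(q[o].round(0))
E
```

```text
w1 tcp cab -225.9 -28.6 113
[[ 318.  284. -274.  -31.    2.]
 [ 318.  290. -280.  -31.    0.]
 [ 318.  296. -213.  -30.  148.]
 [ 318.  302. -213.  -30.  153.]
 [ 318.  308. -213.  -30.  158.]
 [ 318.  314. -213.  -30.  162.]
 [ 318.  320. -213.  -30.  166.]
 [ 318.  326. -214.  -30.  169.]
 [ 318.  332. -213.  -30.  175.]
 [ 318.  338. -214.  -30.  176.]
 [ 318.  344. -217.  -30.  175.]
 [ 300.  300. -289.  -15.    2.]
 [ 336.  300. -289.  -46.    1.]]
s1 83
[[-232.  -27.  135.]
 [-234.  -20.  152.]
 [-234.  -18.  159.]
 [-224.  -18.  168.]
 [-237.    7.  193.]]
s2 96
[[-121.  -61.  106.]
 [-134.  -17.  152.]
 [-136.  -20.  158.]
 [-139.  -17.  164.]
 [-145.    3.  188.]]
```

```bash
python3 - <<'E'
from h import *
def proj(z,p):
    E=np.linalg.inv(z['E']);q=E[:3,:3]@p+E[:3,3]
    return cv2.projectPoints(q.reshape(1,3),np.zeros(3),np.zeros(3),z['K'],z['D'])[0].ravel().round(0)
for n,x,zz in(('w1',-225.9,113),('s1',-225.9,113),('s2',-130.8,115)):
    z=load(n)
    for h in(zz,zz+15,zz+32): print(n,h,proj(z,c2w(x,-28.5,h)))
E
python3 -c "
import cv2
a=cv2.imread('pics/s1.png')[150:300,300:420];b=cv2.imread('pics/w1.png')[220:370,240:400]
import numpy as np
cv2.imwrite('pics/c4.png',np.hstack([cv2.resize(a,None,fx=2.8,fy=2.8),cv2.resize(b,None,fx=2.8,fy=2.8)]))"
```

```text
w1 113 [314. 289.]
w1 128 [314. 303.]
w1 145 [314. 321.]
s1 113 [356. 227.]
s1 128 [356. 222.]
s1 145 [357. 217.]
s2 115 [316. 225.]
s2 130 [316. 221.]
s2 147 [316. 215.]
```

View pics/c4.png

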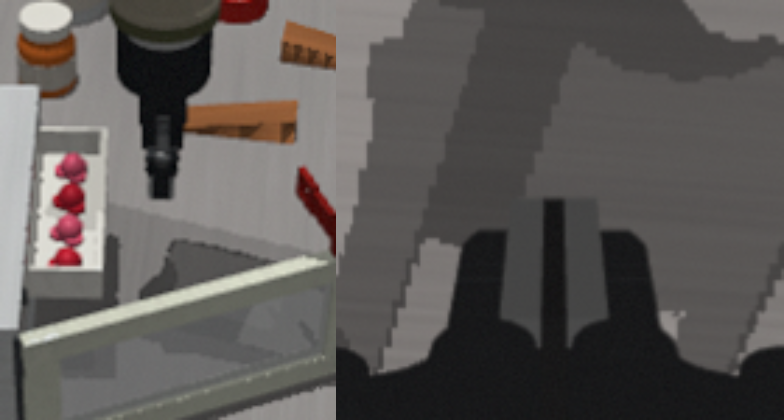

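The tray hasn't moved; the fingers passed above it. The images put the real fingertips about 20–30 mm above the reported TCP. I retreat up and back, then touch the table gently to measure the offset.

```bash
python3 -m jog '[[[0,0,-0.5,0,0,0,0],[0,0,-0.5,0,0,0,0],[-0.5,0,0,0,0,0,0],[-0.5,0,0,0,0,0,0],[-0.5,0,0,0,0,0,0],[-0.5,0,0,0,0,0,0],[0,0,0.6,0,0,0,0],[0,0,0.6,0,0,0,0],[0,0,0.6,0,0,0,0],[0,0,0.6,0,0,0,0],[0,0,0.5,0,0,0,0],[0,0,0,0,0,0,0]]]'
python3 - <<'E'
from h import *
goal(c2w(-226,-28,0),YAW)
save('side','s3');z=load('s3');P=cloud(z);s=telemetry.sense()['tool_pos']
m=(abs(P[:,:,0]-s[0])<25)&(abs(P[:,:,1]-s[1])<25)&(P[:,:,2]>8)&(P[:,:,2]<150)&(z['p'].max(2)<80)
q=P[m];print(len(q),(q[np.argsort(q[:,2])][:12]-s).round(0))
save('wrist','w3');z=load('w3');px=[[x,y] for x in(308,328) for y in range(284,310,4)];print(np.c_[px,dep(z,px)-s].round(0))
E
```

```text
time: 6.3
tool_pos: [456.8, -66.5, 18.2]
tcp_rot: [-179.9, 0.2, 4.8]
ft_force: [-0.7, -0.5, -0.7]
finger_gap: 0.1
t 6.3 tcp [456.8 -66.5  18.2] cab [-232.9  -27.2   18.2] [-179.9    0.2    4.8] F [-0.7 -0.5 -0.7] gap 0.1
turn [-0.0002  0.0007 -0.    ] shift [0.138 0.016 0.365]
161 [[  1. -18. -12.]
 [-10.   3.  20.]
 [ -8.   6.  24.]
 [  5.   5.  24.]
 [-12.   3.  25.]
 [-12.   3.  28.]
 [  5.   5.  28.]
 [-15.   7.  28.]
 [  2.  10.  29.]
 [ -6.  11.  31.]
 [-15.   7.  32.]
 [ -8.   8.  32.]]
[[308. 284.  54.   4. 114.]
 [308. 288.  53.   4. 113.]
 [308. 292.  12.   3.  29.]
 [308. 296.  12.   3.  32.]
 [308. 300.  12.   3.  36.]
 [308. 304.  12.   3.  40.]
 [308. 308.  12.   3.  43.]
 [328. 284.  54.   1. 113.]
 [328. 288.  54.   1. 114.]
 [328. 292.  12.  -5.  28.]
 [328. 296.  13.  -5.  33.]
 [328. 300.  12.  -5.  35.]
 [328. 304.  13.  -5.  40.]
 [328. 308.  12.  -5.  42.]]
```

```bash
python3 -m jog '[[[0,0,0.18,0,0,0,0],[0,0,0.1,0,0,0,0],[0,0,0,0,0,0,0]]]'
python3 -m jog '[[[0,0,0.04,0,0,0,0],[0,0,0,0,0,0,0]]]'
python3 -m jog '[[[0,0,0.04,0,0,0,0],[0,0,0,0,0,0,0]]]'
```

```text
time: 6.78
tool_pos: [458.6, -67.0, 5.9]
tcp_rot: [-180.0, 0.0, 4.8]
ft_force: [-0.4, -1.1, -0.4]
finger_gap: -0.2
time: 7.02
tool_pos: [458.9, -67.1, 4.2]
tcp_rot: [180.0, 0.0, 4.8]
ft_force: [-0.1, -0.2, -0.1]
finger_gap: 0.1
time: 7.28
tool_pos: [458.8, -67.1, 2.1]
tcp_rot: [-180.0, 0.0, 4.8]
ft_force: [-0.2, 0.4, -0.5]
finger_gap: -0.3
```

```bash
for i in 1 2 3; do :; done; python3 -m jog '[[[0,0,0.06,0,0,0,0],[0,0,0,0,0,0,0]]]'
python3 -m jog '[[[0,0,0.06,0,0,0,0],[0,0,0,0,0,0,0]]]'
python3 -m jog '[[[0,0,0.06,0,0,0,0],[0,0,0,0,0,0,0]]]'
```

```text
time: 7.52
tool_pos: [458.6, -67.0, -1.1]
tcp_rot: [-180.0, 0.0, 4.8]
ft_force: [0.5, 0.1, 0.4]
finger_gap: -0.0
time: 7.78
tool_pos: [458.6, -67.0, -4.1]
tcp_rot: [-180.0, 0.0, 4.8]
ft_force: [0.3, 0.6, -0.3]
finger_gap: 0.2
time: 8.02
tool_pos: [458.6, -67.0, -7.1]
tcp_rot: [-180.0, 0.0, 4.8]
ft_force: [-0.3, -0.4, 0.3]
finger_gap: 0.2
```

```bash
python3 -m jog '[[[0,0,0.1,0,0,0,0],[0,0,0,0,0,0,0]]]' | sed -n '2p;4p'
python3 -m jog '[[[0,0,0.05,0,0,0,0],[0,0,0,0,0,0,0]]]'| sed -n '2p;4p'
python3 -m jog '[[[0,0,0.05,0,0,0,0],[0,0,0,0,0,0,0]]]'| sed -n '2p;4p'
python3 -m jog '[[[0,0,0.04,0,0,0,0],[0,0,0,0,0,0,0]]]'| sed -n '2p;4p'
```

```text
tool_pos: [458.4, -67.0, -12.3]
ft_force: [-0.4, 0.3, -0.3]
tool_pos: [458.7, -67.0, -14.5]
ft_force: [-1.0, -0.8, -0.1]
tool_pos: [458.7, -67.0, -17.0]
ft_force: [-0.9, 0.9, -0.1]
tool_pos: [458.8, -67.0, -19.0]
ft_force: [0.9, 0.4, 0.1]
```

```bash
python3 -m jog '[[[0,0,0.04,0,0,0,0],[0,0,0,0,0,0,0]]]'| sed -n '2p;4p'
python3 -m jog '[[[0,0,0.04,0,0,0,0],[0,0,0,0,0,0,0]]]'| sed -n '2p;4p'
python3 -m jog '[[[0,0,0.04,0,0,0,0],[0,0,0,0,0,0,0]]]'| sed -n '2p;4p'
python3 - <<'E'
from h import *
s=telemetry.sense();print(s['joint_efforts'].round(1),s['tool_pos'])
save('side','s4');z=load('s4');save('wrist','w4')
a=z['p'][150:330,270:450];b=load('w4')['p'][200:380,230:410]
cv2.imwrite('pics/c5.png',cv2.resize(np.hstack([a,b]),None,fx=2.2,fy=2.2)[:,:,::-1])
z=load('w4');px=[[x,y] for x in(308,328) for y in range(276,304,4)];print(np.c_[px,dep(z,px)].round(0))
E
```

```text
tool_pos: [458.7, -67.0, -21.0]
ft_force: [0.4, 1.0, -0.4]
tool_pos: [459.1, -67.1, -21.6]
ft_force: [-8.2, 1.7, 16.1]
tool_pos: [459.1, -67.2, -21.7]
ft_force: [-20.6, 4.0, 42.3]
[ -0.6 -29.4 -36.4   0.3  -7.6  -0. ] [459.14483683 -67.18035799 -21.74049003]
[[308. 276. 536. -62. 143.]
 [308. 280. 536. -62. 143.]
 [308. 284. 536. -62. 143.]
 [308. 288. 536. -62. 143.]
 [308. 292. 536. -62. 143.]
 [308. 296. 536. -62. 143.]
 [308. 300. 536. -62. 143.]
 [328. 276. 536. -62. 143.]
 [328. 280. 536. -62. 143.]
 [328. 284. 536. -62. 143.]
 [328. 288. 536. -62. 143.]
 [328. 292. 536. -62. 143.]
 [328. 296. 536. -62. 143.]
 [328. 300. 536. -62. 143.]]
```

View pics/c5.png

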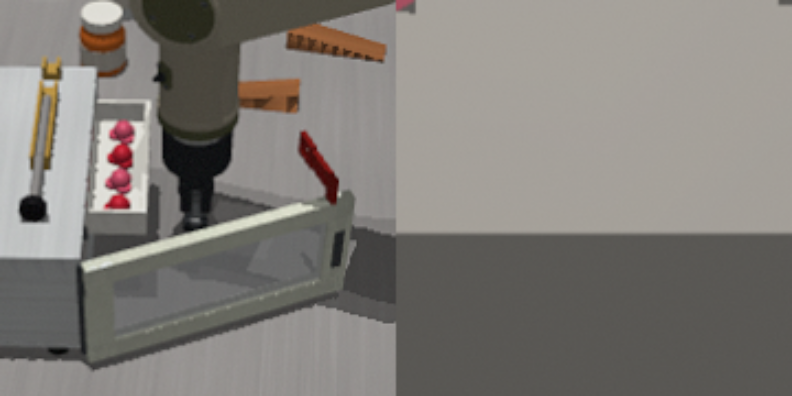

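The tips touched the table at reported z ≈ -21.6, so the real tips sit about 21.6 mm behind the reported TCP. I redo the tray push at reported z ≈ 101.

```bash
python3 -m jog '[[[0,0,-0.3,0,0,0,0],[0,0,-0.5,0,0,0,0],[0,0,-0.6,0,0,0,0],[0,0,-0.6,0,0,0,0],[0,0,-0.5,0,0,0,0],[0,0,0,0,0,0,0]]]'
python3 -c "
from h import *
goal(c2w(-131,-28,101),YAW)"
python3 -m jog '[[[0.2,0,0,0,0,0,0],[0.2,0,0,0,0,0,0],[0.2,0,0,0,0,0,0],[0.15,0,0,0,0,0,0],[0.15,0,0,0,0,0,0],[0.15,0,0,0,0,0,0],[0,0,0,0,0,0,0]]]'
python3 -c "
from h import *
goal(c2w(-131,-28,101),YAW);save('wrist','w5');z=load('w5');P=cloud(z);Q=(P-C0)@R.from_euler('z',YAW,degrees=True).as_matrix()
m=(abs(Q[:,:,2]-132)<3)&(Q[:,:,0]<-125)&(Q[:,:,0]>-240)&(Q[:,:,1]<-50);print(m.sum(),np.percentile(Q[m][:,0],[0,5,50]) if m.any() else '')"
```

```text
time: 10.62
tool_pos: [460.8, -67.6, 102.6]
tcp_rot: [179.9, -0.3, 4.8]
ft_force: [0.3, -0.6, -0.9]
finger_gap: 0.3
t 10.62 tcp [460.8 -67.6 102.6] cab [-228.9  -28.6  102.6] [179.9  -0.3   4.8] F [ 0.3 -0.6 -0.9] gap 0.3
turn [ 0.0003 -0.0007 -0.    ] shift [ 1.959 -0.012  0.032]
time: 11.5
tool_pos: [511.7, -62.6, 100.0]
tcp_rot: [-180.0, -0.0, 4.8]
ft_force: [-0.0, 0.0, -0.5]
finger_gap: -0.1
t 11.5 tcp [511.7 -62.6 100. ] cab [-177.9  -27.9  100. ] [-180.    -0.     4.8] F [-0.   0.  -0.5] gap -0.1
turn [-0. -0.  0.] shift [ 0.937  0.002 -0.019]
4126 [-167.49637689 -166.1957591  -161.32523106]
```

The tray is moving with the fingers (front now at -166). I continue.

```bash
python3 -m jog '[[[0.15,0,0,0,0,0,0],[0.15,0,0,0,0,0,0],[0.15,0,0,0,0,0,0],[0.15,0,0,0,0,0,0],[0.1,0,0,0,0,0,0],[0.1,0,0,0,0,0,0],[0.06,0,0,0,0,0,0],[0,0,0,0,0,0,0]]]' | sed -n '2p;4p'
python3 -m jog '[[[0.03,0,0,0,0,0,0],[0,0,0,0,0,0,0]]]'| sed -n '2p;4p'
python3 -m jog '[[[0.03,0,0,0,0,0,0],[0,0,0,0,0,0,0]]]'| sed -n '2p;4p'
```

```text
tool_pos: [554.6, -59.1, 100.2]
ft_force: [-0.9, 0.1, -0.8]
tool_pos: [555.5, -59.0, 100.2]
ft_force: [-3.9, 0.5, 0.8]
tool_pos: [557.2, -58.9, 100.2]
ft_force: [-2.9, 0.0, 0.0]
```

```bash
python3 -c "
from h import *
goal(c2w(-131,-28,101),YAW)"
```

```text
t 13.05 tcp [557.2 -58.9 100.2] cab [-132.2  -27.9  100.2] [-180.    -0.     4.8] F [-2.9  0.   0. ] gap -0.1
turn [-0. -0. -0.] shift [ 0.025  0.001 -0.017]
```

```bash
for i in a; do python3 -m jog '[[[0.02,0,0,0,0,0,0],[0,0,0,0,0,0,0]]]'| sed -n '2p;4p'
python3 -m jog '[[[0.02,0,0,0,0,0,0],[0,0,0,0,0,0,0]]]'| sed -n '2p;4p'
python3 -m jog '[[[0.02,0,0,0,0,0,0],[0,0,0,0,0,0,0]]]'| sed -n '2p;4p'; done
python3 -c "
from h import *
save('wrist','w6');z=load('w6');P=cloud(z);Q=(P-C0)@R.from_euler('z',YAW,degrees=True).as_matrix()
m=(abs(Q[:,:,2]-131)<4)&(Q[:,:,0]<-105)&(Q[:,:,0]>-240)&(Q[:,:,1]<20);print(m.sum(),np.percentile(Q[m][:,0],[0,5,50]) if m.any() else '')"
```

```text
tool_pos: [558.1, -58.8, 100.2]
ft_force: [-3.2, -0.3, 0.9]
tool_pos: [559.2, -58.7, 100.2]
ft_force: [-3.8, -0.3, 0.8]
tool_pos: [560.2, -58.6, 100.2]
ft_force: [-3.3, -0.1, -0.3]
0
```

```bash
python3 -m jog '[[[0.02,0,0,0,0,0,0],[0,0,0,0,0,0,0]]]'| sed -n '2p;4p'
python3 -m jog '[[[0.02,0,0,0,0,0,0],[0,0,0,0,0,0,0]]]'| sed -n '2p;4p'
python3 -m jog '[[[0.02,0,0,0,0,0,0],[0,0,0,0,0,0,0]]]'| sed -n '2p;4p'
```

```text
tool_pos: [560.2, -58.6, 100.1]
ft_force: [-8.7, -0.8, 3.2]
tool_pos: [560.1, -58.6, 100.1]
ft_force: [-14.8, -0.3, 7.6]
tool_pos: [560.1, -58.6, 100.1]
ft_force: [-21.3, -0.3, 12.2]
```

```bash
python3 -m jog '[[[-0.2,0,0,0,0,0,0],[-0.5,0,0,0,0,0,0],[-0.6,0,0,0,0,0,0],[-0.6,0,0,0,0,0,0],[-0.5,0,0,0,0,0,0],[0,0,0,0,0,0,0]]]'
python3 - <<'E'
from h import *
goal(c2w(-131,-28,101),YAW)
save('wrist','w7');z=load('w7');P=cloud(z);Q=(P-C0)@R.from_euler('z',YAW,degrees=True).as_matrix()
for c in (150,250,400,500): 
  q=Q[:,c];print(c,q[::12][:26].round(0).tolist())
E
```

```text
time: 15.35
tool_pos: [443.2, -68.5, 100.5]
tcp_rot: [180.0, -0.1, 4.7]
ft_force: [0.4, -1.2, -0.1]
finger_gap: -0.1
t 15.35 tcp [443.2 -68.5 100.5] cab [-246.6  -28.   100.5] [ 1.8e+02 -1.0e-01  4.7e+00] F [ 0.4 -1.2 -0.1] gap -0.1
turn [ 0.0001 -0.0003 -0.0001] shift [ 2.311 -0.    -0.01 ]
150 [[-117.0, 40.0, 97.0], [-102.0, 68.0, 30.0], [-108.0, 69.0, 29.0], [-115.0, 70.0, 31.0], [-115.0, 83.0, 0.0], [-122.0, 85.0, -1.0], [-130.0, 85.0, 1.0], [-138.0, 86.0, 0.0], [-146.0, 88.0, -0.0], [-154.0, 88.0, 0.0], [-162.0, 90.0, 0.0], [-170.0, 90.0, 1.0], [-178.0, 92.0, 1.0], [-187.0, 93.0, 1.0], [-195.0, 94.0, -0.0], [-204.0, 94.0, 2.0], [-213.0, 96.0, 2.0], [-222.0, 98.0, 0.0], [-232.0, 99.0, -0.0], [-241.0, 101.0, -0.0], [-251.0, 102.0, 1.0], [-254.0, 93.0, 21.0], [-260.0, 90.0, 29.0], [-266.0, 87.0, 37.0], [-275.0, 88.0, 38.0], [-280.0, 86.0, 45.0]]
250 [[-117.0, -2.0, 97.0], [-103.0, 10.0, 30.0], [-109.0, 10.0, 30.0], [-115.0, 10.0, 29.0], [-116.0, 15.0, 2.0], [-123.0, 16.0, 0.0], [-131.0, 16.0, 1.0], [-138.0, 17.0, 0.0], [-146.0, 17.0, 1.0], [-154.0, 18.0, 1.0], [-162.0, 18.0, 1.0], 
[... 814 characters left out ...]
 [-271.0, -96.0, 1.0], [-282.0, -96.0, 1.0], [-293.0, -97.0, -0.0], [-304.0, -98.0, -0.0]]
500 [[-117.0, -105.0, 98.0], [-103.0, -136.0, 32.0], [-109.0, -137.0, 31.0], [-115.0, -139.0, 30.0], [-115.0, -153.0, 2.0], [-123.0, -154.0, 2.0], [-130.0, -155.0, 1.0], [-138.0, -156.0, 1.0], [-146.0, -157.0, 2.0], [-154.0, -159.0, 0.0], [-162.0, -160.0, 1.0], [-170.0, -161.0, 1.0], [-178.0, -163.0, -0.0], [-187.0, -164.0, 1.0], [-195.0, -165.0, 1.0], [-204.0, -166.0, 0.0], [-213.0, -168.0, -0.0], [-223.0, -169.0, 0.0], [-232.0, -170.0, 1.0], [-241.0, -172.0, 1.0], [-251.0, -173.0, 0.0], [-261.0, -175.0, 0.0], [-272.0, -177.0, -0.0], [-282.0, -178.0, 2.0], [-293.0, -180.0, 1.0], [-303.0, -181.0, 1.0]]
```

View pics/w7.png

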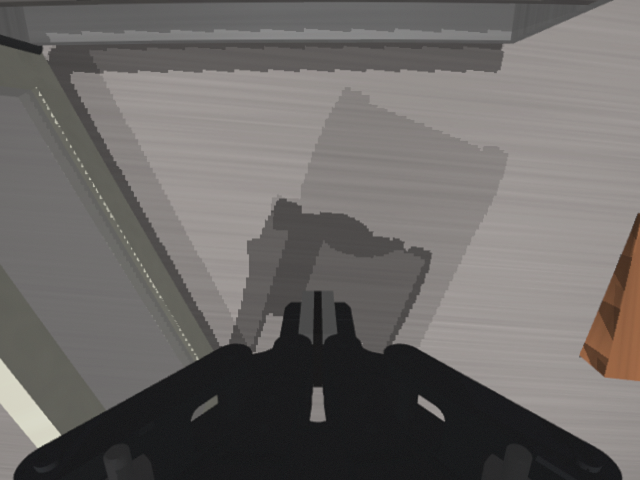

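The wrist view shows the tray gone from in front of the cabinet; only the front edge is visible at row ~30, at x≈-117. The stop was felt at 20 N, so the tray is in. Next I go over the door to its outer face, with j6 range allowing yaw 27→95 (tool y = door normal).

```bash
sed -i 's/C0=np.array(\[686.6,-20.,0\])/C0=np.array([689.1,-19.8,0])/' h.py; cat >> h.py <<'E'
def leaf(ang,x,y,z): 
    return c2w(-120,150,z)+R.from_euler('z',YAW-ang,degrees=True).apply([x,y,0])
E
python3 -m jog '[[[0,0,-0.5,0,0,0,0],[0,0,-0.5,0,0,0,0],[0,0,-0.5,0,0,0,0],[0,0,-0.5,0,0,-0.0208,0],[0,0,0,0,0,-0.0208,0],[0,0,0,0,0,-0.0208,0],[0,0,0,0,0,0,0]]]'
python3 -c "
from h import *
goal(leaf(67.6,-65,-200,205),27.2)
print(leaf(67.6,-65,-200,0))"
```

```text
time: 16.27
tool_pos: [444.6, -68.4, 200.6]
tcp_rot: [180.0, -0.1, 27.2]
ft_force: [0.2, 0.1, -0.5]
finger_gap: -0.2
t 16.27 tcp [444.6 -68.4 200.6] cab [-247.7  -28.   200.6] [ 1.80e+02 -1.00e-01  2.72e+01] F [ 0.2  0.1 -0.5] gap -0.2
turn [ 0.0001 -0.0002  0.    ] shift [-0.281 -3.619 -0.088]
[349.41150109  86.14364665   0.        ]
```

```bash
python3 -m jog '[[[-0.05,-0.6,0,0,0,0,0],[-0.05,-0.6,0,0,0,0,0],[-0.05,-0.6,0,0,0,0,0],[-0.05,-0.6,0,0,0,0,0],[-0.05,-0.6,0,0,0,0,0],[-0.03,-0.62,0,0,0,0,0],[0,0,0.5,0,0,0,0],[0,0,0.5,0,0,0,0],[0,0,0.5,0,0,0,0],[0,0,0.5,0,0,0,0],[0,0,0,0,0,0,0]]]'
python3 -c "
from h import *
goal(leaf(67.6,-29,-200,100),27.2)
save('wrist','w8')
z=load('w8');P=cloud(z);H=c2w(-120,150,0)
q=(P-H)@R.from_euler('z',YAW-67.6,degrees=True).as_matrix()
m=(abs(q[:,:,2]-150)<4)&(q[:,:,1]<-20)&(q[:,:,1]>-285)&(abs(q[:,:,0])<40);print(m.sum(),np.percentile(q[m],[2,50,98],axis=0).round(1))
"
```

```text
time: 17.65
tool_pos: [346.9, 86.2, 98.6]
tcp_rot: [-179.9, 0.2, 27.1]
ft_force: [0.5, 0.1, 0.1]
finger_gap: -0.2
t 17.65 tcp [346.9  86.2  98.6] cab [-332.1  134.1   98.6] [-179.9    0.2   27.1] F [0.5 0.1 0.1] gap -0.2
turn [-0.0002  0.0005 -0.0003] shift [ 0.043  0.744 -0.028]
19260 [[ -13.9 -210.7  146.8]
 [  -7.7 -138.1  151.9]
 [   0.3  -91.5  153.2]]
```

```bash
python3 -m jog '[[[0,0.35,0,0,0,0,0],[0,0.3,0,0,0,0,0],[-0.049,0.422,0,0,0,-0.01667,0],[-0.049,0.422,0,0,0,-0.01667,0],[-0.049,0.422,0,0,0,-0.01667,0],[-0.049,0.422,0,0,0,-0.01667,0],[-0.049,0.422,0,0,0,-0.01667,0],[-0.049,0.422,0,0,0,-0.01667,0],[-0.049,0.422,0,0,0,-0.01667,0],[-0.049,0.422,0,0,0,-0.01667,0],[0,0,0,0,0,0,0]]]'
python3 -c "
from h import *
goal(leaf(20,-29,-200,100),YAW-20+90)
s=telemetry.sense();a=90+YAW-s['tcp_rot'][2]
q=R.from_euler('z',-(YAW-a),degrees=True).apply(s['tool_pos']-c2w(-120,150,0));print('ang',a,'leaf',q)
"
```

```text
time: 19.08
tool_pos: [474.6, -66.9, 101.8]
tcp_rot: [179.9, -0.0, 75.1]
ft_force: [0.6, 0.8, -0.1]
finger_gap: 0.4
t 19.07 tcp [474.6 -66.9 101.8] cab [-217.7  -29.1  101.8] [179.9  -0.   75.1] F [ 0.6  0.8 -0.1] gap 0.4
turn [ 0.0004 -0.      0.0009] shift [0.034 0.031 0.037]
ang 19.65984049748259 leaf [ -31.73661203 -201.52234904  101.84785902]
```

```bash
python3 -m jog '[[[-0.025,0.21,0,0,0,-0.00833,0],[-0.025,0.21,0,0,0,-0.00833,0],[-0.025,0.21,0,0,0,-0.00833,0],[-0.025,0.21,0,0,0,-0.00833,0],[-0.025,0.21,0,0,0,-0.00833,0],[-0.025,0.21,0,0,0,-0.00833,0],[0,0,0,0,0,0,0]]]'
python3 -m jog '[[[0,0.05,0,0,0,-0.0045,0],[0,0.03,0,0,0,0,0],[0,0,0,0,0,0,0]]]'
python3 -c "
from h import *
save('wrist','w9')
s=telemetry.sense();a=90+YAW-s['tcp_rot'][2]
q=R.from_euler('z',-(YAW-a),degrees=True).apply(s['tool_pos']-c2w(-120,150,0));print('ang',a,'leaf',q)
z=load('w9');P=cloud(z);Q=(P-C0)@R.from_euler('z',YAW,degrees=True).as_matrix()
m=(abs(Q[:,:,2]-150)<3)&(Q[:,:,0]<-122)&(Q[:,:,0]>-180)&(abs(Q[:,:,1])<140);q=Q[m];print(len(q))
for a in range(-140,140,20):
  t=q[abs(q[:,1]-a)<6]
  if len(t)>20: print(a,np.percentile(t[:,0],[3,97]).round(1))
"
```

```text
time: 19.95
tool_pos: [534.4, -81.2, 101.1]
tcp_rot: [179.9, 0.0, 93.1]
ft_force: [-0.6, -0.5, -0.9]
finger_gap: -0.2
time: 20.32
tool_pos: [537.9, -81.1, 100.3]
tcp_rot: [180.0, 0.0, 94.8]
ft_force: [0.7, -0.1, -0.1]
finger_gap: -0.5
ang -0.04904815655234529 leaf [ -36.01063586 -198.49736043  100.23789932]
16292
-40 [-167.2 -126.8]
-20 [-139.7 -126.1]
0 [-139.1 -125.5]
20 [-138.5 -125. ]
40 [-137.9 -124.5]
60 [-137.5 -123.9]
```

```bash
python3 -m jog '[[[0,0.04,0,0,0,0,0],[0,0.04,0,0,0,0,0],[0,0,0,0,0,0,0]]]'| sed -n '2p;4p'
python3 -m jog '[[[0,0.03,0,0,0,0,0],[0,0,0,0,0,0,0]]]'| sed -n '2p;4p'
python3 -m jog '[[[0,0.03,0,0,0,0,0],[0,0,0,0,0,0,0]]]'| sed -n '2p;4p'
```

```text
tool_pos: [542.1, -80.9, 100.2]
ft_force: [-0.1, 0.1, -0.8]
tool_pos: [543.6, -80.7, 100.2]
ft_force: [-0.6, -0.1, 0.2]
tool_pos: [544.8, -80.6, 100.1]
ft_force: [-1.1, 0.1, 0.6]
```

```bash
python3 -m jog '[[[0,0.03,0,0,0,0,0],[0,0,0,0,0,0,0]]]'| sed -n '2p;4p'
python3 -m jog '[[[0,0.03,0,0,0,0,0],[0,0,0,0,0,0,0]]]'| sed -n '2p;4p'
python3 -c "
from h import *
save('wrist','w10')
z=load('w10');P=cloud(z);Q=(P-C0)@R.from_euler('z',YAW,degrees=True).as_matrix()
m=(abs(Q[:,:,2]-150)<3)&(Q[:,:,0]<-112)&(Q[:,:,0]>-180)&(abs(Q[:,:,1])<140);q=Q[m];print(len(q))
for a in range(-140,140,20):
  t=q[abs(q[:,1]-a)<6]
  if len(t)>20: print(a,np.percentile(t[:,0],[3,97]).round(1))
"
```

```text
tool_pos: [545.0, -80.7, 100.1]
ft_force: [-10.1, -0.3, 5.3]
tool_pos: [545.2, -80.6, 100.1]
ft_force: [-17.3, -1.1, 11.6]
16840
-40 [-159.5 -120.8]
-20 [-134.6 -120.6]
0 [-134.7 -120.7]
20 [-134.6 -120.6]
40 [-134.6 -120.8]
60 [-134.8 -120.7]
```

The door is shut: its faces read a uniform -134.6/-120.7 along y. Next I measure the bolt from close above.

```bash
python3 -m jog '[[[0,-0.3,0,0,0,0,0],[0,-0.2,-0.4,0,0,0,0],[0,0,-0.6,0,0,0,0],[0,0,-0.6,0,0,0,0],[0,0,-0.6,0,0,0,0],[0,0,0,0,0,0,0]]]'| sed -n '2p;4p'
python3 - <<'E'
from h import *
z=load('w2');print('channel end/point',[w2c(p).round(1) for p in plane(z,[[135,152],[142,206],[484,179],[556,152],[548,206],[595,150]],175)])
save('wrist','w11');z=load('w11');P=cloud(z);Q=(P-C0)@R.from_euler('z',YAW,degrees=True).as_matrix()
hsv=cv2.cvtColor(z['p'],cv2.COLOR_RGB2HSV)
m=(z['p'].max(2)<70)&(Q[:,:,2]>160)&(Q[:,:,2]<190)&(abs(Q[:,:,0]+70)<25);print('dark',m.sum(),np.percentile(Q[m],[1,50,99],axis=0).round(1) if m.any() else '')
m=(hsv[:,:,0]>15)&(hsv[:,:,0]<32)&(hsv[:,:,1]>120)&(abs(Q[:,:,0]+70)<20)&(Q[:,:,2]>150);print('brass',m.sum(),np.percentile(Q[m],[1,50,99],axis=0).round(1) if m.any() else '')
goal(c2w(-70,145,210),94.78)
E
```

```text
tool_pos: [525.0, -82.9, 213.5]
ft_force: [0.8, -0.3, -0.5]
channel end/point [array([-62.5,  23.4, 175. ]), array([-78.3,  23.7, 175. ]), array([-70.3, -78.4, 175. ]), array([-62.4, -98.5, 175. ]), array([-78.4, -99.2, 175. ]), array([ -61.8, -110. ,  175. ])]
dark 944 [[ -94.6 -117.4  160.3]
 [ -77.1 -112.1  169. ]
 [ -59.3   91.7  181.6]]
brass 5741 [[ -82.4 -134.8  156.6]
 [ -79.6  -36.4  171.8]
 [ -62.3   23.5  174.4]]
t 22.6 tcp [524.  -82.7 211.4] cab [-169.8  -48.9  211.4] [179.8   0.   94.9] F [-0.3  0.1 -0.2] gap 0.2
turn [0.0005 0.0001 0.0002] shift [3.878 1.995 0.028]
```

```bash
python3 -m jog '[[[0.6,0.33,0,0,0,0,0],[0.6,0.33,0,0,0,0,0],[0.6,0.33,0,0,0,0,0],[0.6,0.33,0,0,0,0,0],[0.6,0.33,0,0,0,0,0],[0.68,0.345,0,0,0,0,0],[0,0,0.4,0,0,0,0],[0,0,0.4,0,0,0,0],[0,0,0.4,0,0,0,0],[0,0,0.17,0,0,0,0],[0,0,0,0,0,0,0]]]'| sed -n '2p;4p'
python3 - <<'E'
from h import *
goal(c2w(-70.4,48,142),94.78)
save('wrist','w12');save('side','s12')
a=cv2.imread('pics/w12.png');b=cv2.imread('pics/s12.png')[150:330,180:420]
cv2.imwrite('pics/c6.png',np.hstack([cv2.resize(a,(400,300)),cv2.resize(b,(400,300))]))
E
```

```text
tool_pos: [606.2, 108.7, 140.7]
ft_force: [0.5, -0.7, 0.4]
t 23.98 tcp [606.2 108.7 140.7] cab [-71.9 134.9 140.7] [-179.9    0.    94.8] F [ 0.5 -0.7  0.4] gap 0.2
turn [-0.0003  0.      0.0001] shift [-1.739  0.031 -0.027]
```

View pics/c6.png

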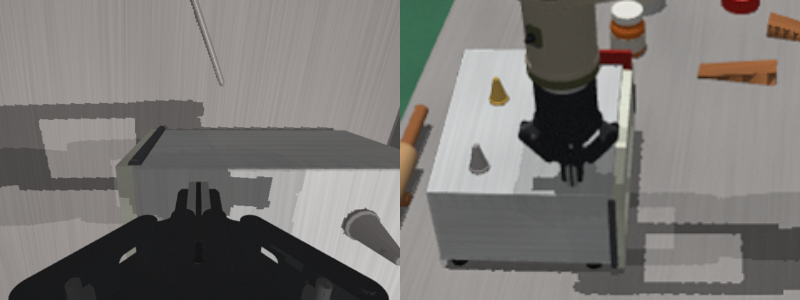

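The fingers are at the roof's +y end behind the knob, and the nozzles are clear. I push the bolt.

```bash
python3 -m jog '[[[-0.2,0.02,0,0,0,0,0],[-0.15,0.015,0,0,0,0,0],[-0.15,0,0,0,0,0,0],[-0.15,0,0,0,0,0,0],[-0.15,0,0,0,0,0,0],[-0.15,0,0,0,0,0,0],[0,0,0,0,0,0,0]]]'| sed -n '2p;4p'
python3 -m jog '[[[-0.1,0,0,0,0,0,0],[-0.1,0,0,0,0,0,0],[0,0,0,0,0,0,0]]]'| sed -n '2p;4p'
python3 -m jog '[[[-0.1,0,0,0,0,0,0],[-0.1,0,0,0,0,0,0],[0,0,0,0,0,0,0]]]'| sed -n '2p;4p'
python3 -c "
from h import *
goal(c2w(-70.4,48,142),94.78)"
```

```text
tool_pos: [612.6, 61.3, 141.6]
ft_force: [0.2, 0.6, 0.1]
tool_pos: [613.4, 51.7, 141.6]
ft_force: [0.5, 1.0, 0.2]
tool_pos: [614.3, 41.7, 141.7]
ft_force: [0.3, 0.3, 0.9]
t 25.7 tcp [614.3  41.7 141.7] cab [-69.4  67.5 141.7] [-180.     0.    94.8] F [0.3 0.3 0.9] gap 0.1
turn [-0.      0.      0.0001] shift [-0.389 -0.021 -0.006]
```

```bash
python3 -m jog '[[[-0.1,-0.01,0,0,0,0,0],[-0.1,-0.01,0,0,0,0,0],[-0.08,0,0,0,0,0,0],[0,0,0,0,0,0,0]]]'| sed -n '2p;4p'
python3 -m jog '[[[-0.05,0,0,0,0,0,0],[0,0,0,0,0,0,0]]]'| sed -n '2p;4p'
python3 -m jog '[[[-0.04,0,0,0,0,0,0],[0,0,0,0,0,0,0]]]'| sed -n '2p;4p'
python3 -c "
from h import *
goal(c2w(-70.4,48,142),94.78)"
```

```text
tool_pos: [614.5, 27.7, 141.7]
ft_force: [-0.5, -0.6, 0.3]
tool_pos: [614.7, 25.5, 141.7]
ft_force: [-0.7, 0.1, -0.1]
tool_pos: [614.9, 23.5, 141.7]
ft_force: [0.6, -0.5, -0.6]
t 26.7 tcp [614.9  23.5 141.7] cab [-70.4  49.4 141.7] [180.    0.   94.9] F [ 0.6 -0.5 -0.6] gap -0.1
turn [0.     0.     0.0002] shift [-0.027 -0.001 -0.006]
```

```bash
python3 -m jog '[[[-0.03,0,0,0,0,0,0],[0,0,0,0,0,0,0]]]'| sed -n '2p;4p'
python3 -m jog '[[[-0.03,0,0,0,0,0,0],[0,0,0,0,0,0,0]]]'| sed -n '2p;4p'
python3 -m jog '[[[-0.03,0,0,0,0,0,0],[0,0,0,0,0,0,0]]]'| sed -n '2p;4p'
```

```text
tool_pos: [614.9, 23.1, 141.7]
ft_force: [-0.9, 5.2, -0.1]
tool_pos: [614.9, 23.1, 141.7]
ft_force: [-0.9, 10.1, 1.5]
tool_pos: [614.9, 23.1, 141.7]
ft_force: [-1.9, 16.0, 1.6]
```

The bolt met its stop where predicted, at 16 N. I retreat, rise, turn towards the wedge and check the bolt from above.

```bash
python3 -m jog '[[[0.3,0,0,0,0,0,0],[0.3,0,-0.2,0,0,0,0],[0,0,-0.6,0,0,0,0],[0,0,-0.6,0,0,0,0],[0,0,-0.6,0,0,0,0],[0,0,0,0,0,0.029,0],[0,0,0,0,0,0.029,0],[0,0,0,0,0,0.029,0],[0,0,0,0,0,0.029,0],[0,0,0,0,0,0.029,0],[0,0,0,0,0,0.029,0]]]'| sed -n '2p;4p'
python3 -m jog '[[[0,0,0,0,0,0.029,0],[0,0,0,0,0,0.029,1],[0,0,0,0,0,0.029,1],[-0.6,0.3,0,0,0,0,1],[-0.6,0.3,0,0,0,0,1],[-0.6,0.3,0,0,0,0,1],[0,0,0,0,0,0,1]]]'| sed -n '2p;4p'
python3 - <<'E'
from h import *
goal([360,-328,200],-1)
save('wrist','w13');save('top','t13')
for n in('w13','t13'):
  z=load(n);P=cloud(z);Q=(P-C0)@R.from_euler('z',YAW,degrees=True).as_matrix()
  hsv=cv2.cvtColor(z['p'],cv2.COLOR_RGB2HSV)
  m=(z['p'].max(2)<60)&(Q[:,:,2]>160)&(Q[:,:,2]<190)&(abs(Q[:,:,0]+70)<18)&(Q[:,:,1]>0)&(Q[:,:,1]<110);print(n,'knob',m.sum(),np.percentile(Q[m],[2,50,98],axis=0).round(1) if m.any() else '')
  m=(hsv[:,:,0]>15)&(hsv[:,:,0]<32)&(hsv[:,:,1]>120)&(abs(Q[:,:,0]+70)<20)&(Q[:,:,2]>150);print('brass',m.sum(),np.percentile(Q[m],[1,50,99],axis=0).round(1) if m.any() else '')
a=load('t13')['p'][140:330,260:450];b=load('w13')['p']
cv2.imwrite('pics/c7.png',np.hstack([cv2.resize(a,(400,400)),cv2.resize(b,(400,400))])[:,:,::-1])
E
```

```text
tool_pos: [612.8, 49.3, 242.6]
ft_force: [0.0, 0.2, -0.1]
tool_pos: [522.5, 2.1, 242.8]
ft_force: [0.5, -0.0, 1.0]
t 29.7 tcp [522.5   2.1 242.8] cab [-164.2   35.7  242.8] [ 1.8e+02 -1.0e-01  8.0e-01] F [ 0.5 -0.   1. ] gap 85.6
turn [ 0.0001 -0.0002  0.0051] shift [-3.134  6.658  0.856]
w13 knob 871 [[-83.6  25.5 175.9]
 [-71.2  30.9 183.5]
 [-58.5  36.3 186.2]]
brass 3786 [[ -79.6 -140.3  165.4]
 [ -63.8  -43.3  175.3]
 [ -60.    24.6  177.4]]
t13 knob 0 
brass 73 [[ -82.4 -137.8  171. ]
 [ -78.5  -87.6  175.7]
 [ -62.   -48.2  181.5]]
```

View pics/c7.png

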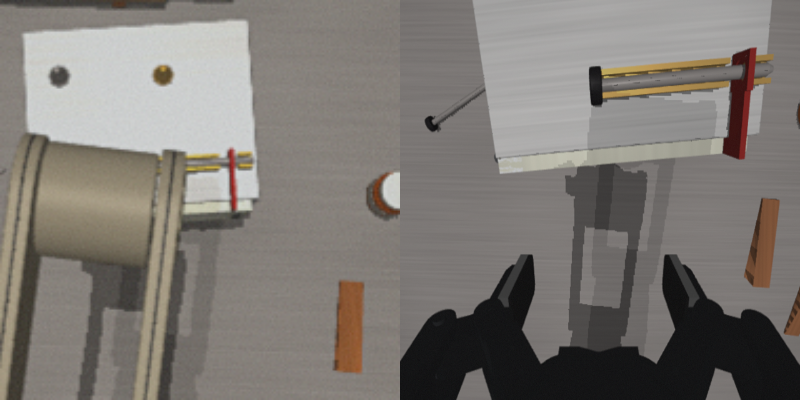

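The view shows the bolt shaft through the red eyelet and saddle, with the knob (595,85) against the channel end; depth gives knob y = 25–36, which is home. Now to the wedge.

```bash
python3 -m jog '[[[-0.26,0.555,0,0,0,0,1],[-0.26,0.555,0,0,0,0,1],[-0.26,0.555,0,0,0,0,1],[-0.26,0.555,0,0,0,0,1],[-0.26,0.555,0,0,0,0,1],[-0.26,0.555,0,0,0,0,1],[-0.26,0.555,0,0,0,0,1],[-0.26,0.555,0,0,0,0,1],[-0.26,0.555,0,0,0,0,1],[-0.26,0.555,0,0,0,0,1],[-0.26,0.555,0,0,0,0,1],[-0.26,0.555,0,0,0,0,1]]]'| sed -n '2p;4p'
python3 -m jog '[[[0,0,0.4,0,0,0,1],[0,0,0.4,0,0,0,1],[0,0,0.4,0,0,0,1],[0,0,0,0,0,0,1]]]'| sed -n '2p;4p'
python3 - <<'E'
from h import *
save('wrist','w14');z=load('w14');P=cloud(z)
hsv=cv2.cvtColor(z['p'],cv2.COLOR_RGB2HSV)
m=(hsv[:,:,0]<20)&(hsv[:,:,1]>110)&(hsv[:,:,2]>60)&(P[:,:,2]>2)&(P[:,:,2]<36)&(abs(P[:,:,0]-415)<110)&(abs(P[:,:,1]+328)<45)
q=P[m];print(len(q),np.percentile(q,[1,99],axis=0).round(1))
x0,x1=np.percentile(q[:,0],[.5,99.5])
for x in np.arange(x0+5,x1,15):
  t=q[abs(q[:,0]-x)<5]
  top=t[t[:,2]>np.percentile(t[:,2],95)-4]
  print(round(x),np.percentile(top[:,1],[3,97]).round(1),np.percentile(t[:,2],95).round(1))
goal([367,-328,0],-1)
E
```

```text
tool_pos: [373.3, -333.8, 242.1]
ft_force: [0.3, 1.1, -0.5]
tool_pos: [372.1, -330.5, 178.6]
ft_force: [-0.4, -0.1, -0.4]
5382 [[ 352.5 -349.2    6.1]
 [ 479.1 -313.6   31.6]]
357 [-343.4 -312.8] 31.9
372 [-344.1 -313.6] 29.2
387 [-344.7 -314.4] 26.2
402 [-346.  -315.1] 23.1
417 [-346.7 -315.9] 20.1
432 [-348.  -316.7] 17.4
447 [-348.7 -317.4] 14.3
462 [-349.3 -318.1] 11.4
477 [-349.9 -318.8] 8.5
t 31.85 tcp [ 372.6 -331.3  180.3] cab [-341.4 -284.   180.3] [-1.799e+02  1.000e-01  1.000e+00] F [-0.8 -0.3  1.1] gap 85.3
turn [-0.0004  0.0003  0.0055] shift [-0.113 -0.064  3.605]
```

```bash
python3 -m jog '[[[0,0,0.2,0,0,0.0111,0.75],[-0.034,-0.046,0.4,0,0,0,0.75],[0,0,0.6,0,0,0,0.75],[0,0,0.6,0,0,0,0.75],[0,0,0.6,0,0,0,0.75],[0,0,0.6,0,0,0,0.75],[0,0,0.5,0,0,0,0.75],[0,0,0.2,0,0,0,0.75],[0,0,0,0,0,0,0.75]]]'| sed -n '2p;4p;5p'
python3 - <<'E'
from h import *
goal([371,-328.9,-19],-3)
save('wrist','w15');z=load('w15');P=cloud(z);s=telemetry.sense()['tool_pos']
print(np.array([w for w in dep(z,[[u,v] for v in (300,330) for u in (240,270,290,318,345,370,400)])-s]).round(0))
E
```

```text
tool_pos: [371.3, -330.2, -3.1]
ft_force: [0.2, -0.1, 0.7]
finger_gap: 64.1
t 32.98 tcp [ 371.3 -330.2   -3.1] cab [-342.5 -282.8   -3.1] [-180.     0.    -3.1] F [ 0.2 -0.1  0.7] gap 64.1
turn [-0.      0.     -0.0002] shift [-0.008 -0.025  0.317]
[[ 11.  30.  32.]
 [  9.  19.  28.]
 [  8.  10.  27.]
 [  7.  -2.  27.]
 [  7. -13.  28.]
 [ -6. -27.   4.]
 [  9. -35.  35.]
 [  1.  30.  37.]
 [ -5.  20.  30.]
 [ -5.  11.  30.]
 [ -6.  -1.  30.]
 [ -6. -13.  31.]
 [-24. -27.   2.]
 [  1. -34.  43.]]
```

```bash
python3 -m jog '[[[0,-0.025,0.2,0,0,0,0.75],[0,0,0.1,0,0,0,0.75],[0,0,0,0,0,0,0.75]]]'| sed -n '2p;4p;5p'
python3 -m jog '[[[0,0,0,0,0,0,0.2],[0,0,0,0,0,0,0],[0,0,0,0,0,0,0],[0,0,0,0,0,0,0],[0,0,0,0,0,0,0]]]' 60| sed -n '2p;4p;5p'
```

```text
tool_pos: [370.9, -328.7, -18.8]
ft_force: [0.0, -0.1, 0.0]
finger_gap: 63.7
tool_pos: [371.6, -329.5, -17.8]
ft_force: [-0.7, -0.4, 5.6]
finger_gap: 33.1
```

The wedge is gripped (gap 33 mm), but with this yaw the wrist camera would end up over the door at door height. I regrasp flipped 180° so the camera faces the robot.

```bash
python3 -m jog '[[[0,0,0,0,0,0,0.75],[0,0,0,0,0,0,0.75],[0,0,0,0,0,0,0.75],[0,0,-0.5,0,0,0,0.75],[0,0,-0.6,0,0,0,0.75],[0,0,-0.3,0,0,-0.029,0.75],[0,0,0,0,0,-0.029,0.75],[0,0,0,0,0,-0.029,0.75],[0,0,0,0,0,-0.029,0.75],[0,0,0,0,0,-0.029,0.75],[0,0,0,0,0,-0.029,0.75],[0,0,0,0,0,-0.029,0.75]]]' | sed -n '2p;4p;5p'
python3 -m jog '[[[0,0,0,0,0,-0.029,0.75],[0,0,0,0,0,-0.029,0.75],[0,0,0,0,0,-0.029,0.75],[0,0,0,0,0,-0.029,0.75],[0,0,0,0,0,-0.029,0.75],[0,0,0,0,0,-0.029,0.75],[0,0,0,0,0,-0.029,0.75],[0,0,0,0,0,-0.029,0.75],[0,0,0,0,0,-0.029,0.75],[0,0,0,0,0,-0.029,0.75],[0,0,0,0,0,0,0.75]]]' | sed -n '2p;4p;5p'
python3 - <<'E'
from h import *
goal([371,-328.9,-19],177)
save('wrist','w16');z=load('w16');P=cloud(z)
hsv=cv2.cvtColor(z['p'],cv2.COLOR_RGB2HSV)
m=(hsv[:,:,0]<20)&(hsv[:,:,1]>110)&(hsv[:,:,2]>60)&(P[:,:,2]>2)&(P[:,:,2]<36)&(abs(P[:,:,0]-415)<110)&(abs(P[:,:,1]+328)<45)
q=P[m];x0=q[:,0].min();print(len(q),x0)
for x in np.arange(x0+5,q[:,0].max(),10):
  t=q[abs(q[:,0]-x)<5]
  if len(t)<20: continue
  top=t[t[:,2]>np.percentile(t[:,2],95)-4]
  print(round(x),np.percentile(top[:,1],[3,97]).round(1),np.percentile(t[:,2],95).round(1))
E
```

```text
tool_pos: [371.0, -328.9, 51.5]
ft_force: [0.3, 0.1, 0.1]
finger_gap: 64.1
tool_pos: [371.1, -328.9, 51.5]
ft_force: [0.4, 0.0, 0.0]
finger_gap: 64.4
t 36.9 tcp [ 371.1 -328.9   51.5] cab [-342.7 -281.6   51.5] [180.   -0.  174.3] F [0.4 0.  0. ] gap 64.4
turn [ 0.     -0.     -0.0074] shift [1.00e-03 1.00e-03 1.41e+00]
9182 349.14085032672324
354 [-346.  -314.6] 30.6
364 [-346.3 -314.8] 28.9
374 [-346.7 -315.3] 26.9
384 [-346.7 -315.9] 24.9
394 [-347.  -316.2] 22.9
404 [-347.3 -316.2] 20.9
414 [-347.9 -316.5] 18.7
424 [-348.1 -317. ] 16.9
434 [-348.5 -317.5] 14.9
444 [-348.7 -317.6] 13.0
454 [-349.2 -317.7] 10.9
464 [-349.2 -318.2] 9.0
474 [-349.5 -318.4] 7.0
```

```bash
python3 -m jog '[[[0,-0.036,0.2,0,0,-0.0103,0.75],[0,0,0.5,0,0,0,0.75],[0,0,0.5,0,0,0,0.75],[0,0,0.18,0,0,0,0.75],[0,0,0,0,0,0,0.2],[0,0,0,0,0,0,0],[0,0,0,0,0,0,0],[0,0,0,0,0,0,0],[0,0,0,0,0,0,0]]]' 70 | sed -n '2p;4p;5p'
python3 -m jog '[[[0,0,-0.1,0,0,0,0],[0,0,-0.06,0,0,0,0],[0,0,0,0,0,-0.0095,0],[0,0,0,0,0,-0.0095,0],[0,0,0,0,0,0,0]]]' | sed -n '2p;4p;5p'
python3 - <<'E'
from h import *
goal(c2w(-280,-70,-10),184.78)
save('side','s17');save('wrist','w17')
E
```

```text
tool_pos: [371.8, -331.7, -16.1]
ft_force: [-1.0, 0.1, 6.1]
finger_gap: 32.5
tool_pos: [370.9, -330.8, -9.3]
ft_force: [0.4, 0.3, 0.4]
finger_gap: 32.7
t 38.7 tcp [ 370.9 -330.8   -9.3] cab [-343.  -283.4   -9.3] [ 180.    -0.  -175.1] F [0.4 0.3 0.4] gap 32.7
turn [ 0.     -0.      0.0004] shift [-1.26   4.268  0.014]
```

```bash
python3 -m jog '[[[-0.14,0.474,0,0,0,0,0],[-0.14,0.474,0,0,0,0,0],[-0.14,0.474,0,0,0,0,0],[-0.14,0.474,0,0,0,0,0],[-0.14,0.474,0,0,0,0,0],[-0.14,0.474,0,0,0,0,0],[-0.14,0.474,0,0,0,0,0],[-0.14,0.474,0,0,0,0,0],[-0.14,0.474,0,0,0,0,0],[0,0,0,0,0,0,0]]]' | sed -n '2p;4p;5p'
python3 - <<'E'
from h import *
goal(c2w(-197,-70,-16),184.78)
for n in('side','top'):
  save(n,n[0]+'18');z=load(n[0]+'18');P=cloud(z);Q=(P-C0)@R.from_euler('z',YAW,degrees=True).as_matrix()
  hsv=cv2.cvtColor(z['p'],cv2.COLOR_RGB2HSV)
  m=(hsv[:,:,0]<20)&(hsv[:,:,1]>110)&(hsv[:,:,2]>60)&(Q[:,:,2]>-10)&(Q[:,:,2]<50)&(abs(Q[:,:,0]+225)<110)&(abs(Q[:,:,1]+70)<60)
  q=Q[m];print(n,len(q),np.percentile(q,[1,50,99],axis=0).round(1) if len(q) else '')
  if len(q)>30:
    for x in range(-290,-150,12):
      t=q[abs(q[:,0]-x)<6]
      if len(t)>5: print(x,np.percentile(t[:,1],[5,95]).round(1),np.percentile(t[:,2],[5,95]).round(1))
E
```

```text
tool_pos: [415.5, -111.8, -9.4]
ft_force: [0.4, 0.3, -0.6]
finger_gap: 32.6
t 40.05 tcp [ 415.5 -111.8   -9.4] cab [-280.3  -68.9   -9.4] [ 180.   -0. -175.] F [ 0.4  0.3 -0.6] gap 32.6
turn [ 0.     -0.      0.0006] shift [-1.667 -0.023  0.133]
side 489 [[-301.5  -87.2    1.2]
 [-227.1  -59.7   20.6]
 [-173.6  -47.4   37.8]]
-266 [-80.3 -50.2] [12.2 35.9]
-254 [-80.1 -50.8] [ 9.9 32.9]
-242 [-79.7 -50.4] [ 6.5 30.8]
-230 [-82.  -50.8] [ 5.  27.8]
-218 [-80.4 -48.7] [ 3.8 25.3]
-206 [-81.1 -50. ] [ 6.2 23.1]
-194 [-81.7 -49.9] [ 5.5 22.4]
-182 [-78.7 -49.5] [ 9.9 18.7]
-170 [-88.8 -53.5] [ 0.3 12.8]
top 131 [[-217.8  -83.8    8.2]
 [-192.   -70.7   16.2]
 [-173.7  -51.8   25.2]]
-218 [-83.2 -69.3] [18.4 24.7]
-206 [-83.8 -60.9] [14.9 24.3]
-194 [-81.6 -54. ] [10.8 21.7]
-182 [-82.5 -52.3] [10.1 18.7]
-170 [-82.3 -63. ] [ 8.9 12.5]
```

```bash
python3 -m jog '[[[0,0,0.08,0,0,0,0],[0,0,0.045,0,0,0,0],[0,0,0,0,0,0,0]]]' | sed -n '2p;4p;5p'
python3 -m jog '[[[-0.2,-0.02,0,0,0,0,0],[-0.2,0,0,0,0,0,0],[-0.2,0,0,0,0,0,0],[-0.2,0,0,0,0,0,0],[-0.2,0,0,0,0,0,0],[-0.2,0,0,0,0,0,0],[-0.15,0,0,0,0,0,0],[-0.1,0,0,0,0,0,0],[0,0,0,0,0,0,0]]]' | sed -n '2p;4p;5p'
python3 -c "
from h import *
goal(c2w(-193,-70,-16),184.78)"
```

```text
tool_pos: [415.2, -113.3, -15.8]
ft_force: [0.8, -0.2, -0.3]
finger_gap: 32.9
tool_pos: [487.9, -107.7, -15.6]
ft_force: [0.2, -0.4, -1.6]
finger_gap: 32.6
t 41.65 tcp [ 487.9 -107.7  -15.6] cab [-207.8  -70.8  -15.6] [ 180.    -0.  -175.1] F [ 0.2 -0.4 -1.6] gap 32.6
turn [ 0.     -0.      0.0004] shift [-0.296  0.017  0.009]
```

```bash
python3 -m jog '[[[0,0,0.02,0,0,0,0],[0,0,0,0,0,0,0]]]' | sed -n '2p;4p'
python3 -m jog '[[[-0.1,0,0,0,0,0,0],[-0.08,0,0,0,0,0,0],[0,0,0,0,0,0,0]]]' | sed -n '2p;4p'
python3 -m jog '[[[-0.04,0,0,0,0,0,0],[0,0,0,0,0,0,0]]]' | sed -n '2p;4p'
python3 -m jog '[[[-0.04,0,0,0,0,0,0],[0,0,0,0,0,0,0]]]' | sed -n '2p;4p'
```

```text
tool_pos: [487.7, -107.7, -16.1]
ft_force: [-2.6, 0.9, 4.9]
tool_pos: [496.9, -107.2, -16.1]
ft_force: [-0.6, -0.3, 5.5]
tool_pos: [498.2, -107.0, -16.2]
ft_force: [-5.5, -1.8, 8.1]
tool_pos: [500.2, -106.9, -16.1]
ft_force: [-5.8, -1.4, 8.2]
```

```bash
python3 -m jog '[[[-0.04,0,0,0,0,0,0],[0,0,0,0,0,0,0]]]' | sed -n '2p;4p'
python3 -m jog '[[[-0.03,0,0,0,0,0,0],[0,0,0,0,0,0,0]]]' | sed -n '2p;4p'
python3 -m jog '[[[-0.03,0,0,0,0,0,0],[0,0,0,0,0,0,0]]]' | sed -n '2p;4p'
```

```text
tool_pos: [502.2, -106.7, -16.1]
ft_force: [-4.7, 0.0, 9.0]
tool_pos: [502.6, -106.6, -16.2]
ft_force: [-11.9, -0.1, 14.2]
tool_pos: [502.8, -106.6, -16.2]
ft_force: [-18.5, -1.1, 21.4]
```

```bash
python3 -m jog '[[[-0.03,0,0,0,0,0,0],[0,0,0,0,0,0,0]]]' | sed -n '2p;4p'
python3 -m jog '[[[-0.03,0,0,0,0,0,0],[0,0,0,0,0,0,0]]]' | sed -n '2p;4p;5p'
python3 -c "
from h import *
goal(c2w(-193,-70,-16),184.78)"
```

```text
tool_pos: [503.0, -106.6, -16.2]
ft_force: [-26.4, -2.0, 29.0]
tool_pos: [503.1, -106.5, -16.2]
ft_force: [-34.6, -3.5, 35.1]
finger_gap: 32.6
t 44.02 tcp [ 503.1 -106.5  -16.2] cab [-192.6  -70.9  -16.2] [ 180.    -0.6 -175.1] F [-34.6  -3.5  35.1] gap 32.6
turn [ 0.0001 -0.0018  0.0005] shift [ 0.009  0.019 -0.004]
```

```bash
python3 -m jog '[[[0.05,0,0,0,0,0,0],[0.05,0,0,0,0,0,0],[0,0,0,0,0,0,0.65],[0,0,0,0,0,0,0.65],[0,0,0,0,0,0,0.65],[0,0,0,0,0,0,0.65]]]' | sed -n '2p;4p;5p'
python3 -m jog '[[[0.2,0,-0.05,0,0,0,0.65],[0.4,0,-0.2,0,0,0,0.65],[0.5,0,-0.5,0,0,0,0.65],[0.5,0,-0.5,0,0,0,0.65],[0.5,0,-0.6,0,0,0,0.65],[0,0,-0.6,0,0,0,0.65],[0,0,-0.6,0,0,0,0.65],[0,0,-0.6,0,0,0,0.65],[0,0.6,0,0,0,0,0.65],[0,0.6,0,0,0,0,0.65],[0,0.6,0,0,0,0,0.65],[0,0,0,0,0,0,0.65]]]' | sed -n '2p;4p;5p'
python3 - <<'E'
from h import *
for n in('side','top'):
  save(n,n[0]+'20');z=load(n[0]+'20');P=cloud(z);Q=(P-C0)@R.from_euler('z',YAW,degrees=True).as_matrix()
  hsv=cv2.cvtColor(z['p'],cv2.COLOR_RGB2HSV)
  m=(hsv[:,:,0]<20)&(hsv[:,:,1]>110)&(hsv[:,:,2]>60)&(Q[:,:,2]>-5)&(Q[:,:,2]<50)&(abs(Q[:,:,0]+180)<70)&(abs(Q[:,:,1]+70)<60)
  q=Q[m];print(n,len(q),np.percentile(q,[1,50,99],axis=0).round(1) if len(q) else '')
  m=(abs(Q[:,:,2]-150)<4)&(Q[:,:,0]<-122)&(Q[:,:,0]>-180)&(abs(Q[:,:,1])<140);q=Q[m]
  for a in range(-120,140,40):
    t=q[abs(q[:,1]-a)<12]
    if len(t)>4: print('door',a,np.percentile(t[:,0],[5,50]).round(1))
a=load('t20')['p'][140:360,260:520];b=load('s20')['p'][110:330,190:450]
cv2.imwrite('pics/c8.png',np.hstack([cv2.resize(a,(400,340)),cv2.resize(b,(400,340))])[:,:,::-1])
E
```

```text
tool_pos: [503.7, -106.3, -16.6]
ft_force: [-0.2, -0.8, -0.5]
finger_gap: 55.6
tool_pos: [390.7, -24.4, 165.8]
ft_force: [-0.4, 0.1, -1.1]
finger_gap: 55.1
side 438 [[-212.   -86.9    2.6]
 [-178.7  -60.2   20.9]
 [-138.4  -49.6   32.7]]
door -120 [-136.4 -130.3]
door -80 [-135.5 -128.6]
door -40 [-135.7 -128.7]
door 0 [-137.2 -130. ]
door 40 [-136.8 -130.7]
door 80 [-136.9 -130.2]
door 120 [-137.1 -130.4]
top 267 [[-214.5  -86.7   11.5]
 [-177.7  -70.8   24. ]
 [-137.5  -54.9   34.1]]
door -120 [-135.3 -128.6]
door -80 [-134.4 -129. ]
door -40 [-134.8 -128.8]
door 0 [-135.3 -129.8]
door 40 [-135.7 -129.8]
door 80 [-136.1 -128.2]
door 120 [-134.2 -128.2]
```

View pics/c8.png

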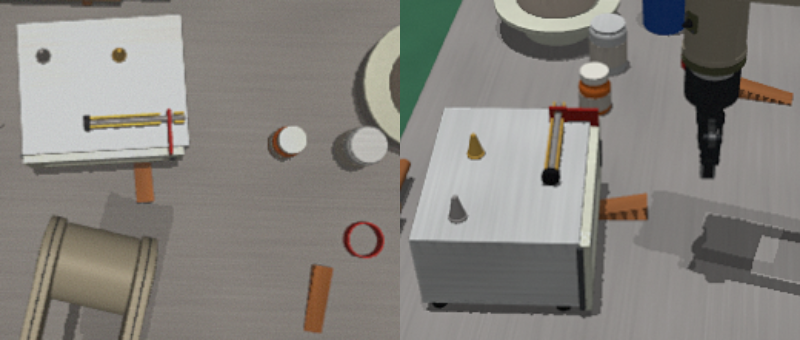

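The picture shows the door shut, the bolt through the eyelet and saddle with its knob at the channel end, and the wedge under the door's free half. The robot is clear and the bystanders are in place.

```bash
python3 -c "
from bench import job; print(job.hand_in())"
```

```text
the job is handed in; nothing more can be done
None
```

The job is done in the order asked and handed in at about 46 s on the robot's clock.

| Step | Last check |
|---|---|
| Tray pushed in | Met its stop at about 21 N. A look after backing off showed nothing in front of the cabinet's front edge. |
| Door shut | Outer face at x ≈ -134.6 mm, flat along the part I could see. It still looked flat within about 3 mm in the final views. |
| Bolt home | Met the channel end at 16 N. The knob measured 25–36 mm along y, with the channel end at about 24, and the shaft goes through the eyelet and saddle. |
| Wedge jammed | Pushed to about 35 N, heel end at x ≈ -213 mm, so the thin end is about 37 mm past the inner face. It stayed there after I let go. |

**Fingertip offset:** the real fingertips sit about 21.6 mm behind the reported tool point. Because of this, my first tray push passed over the tray without moving it. I measured the offset by touching the table with the shut fingers, which read about 47 N in total, and repeated the push lower. I took that contact to be the fingertips only; no camera view confirmed it.

**Wedge regrasp:** I let go of the wedge once and took it again half a turn round, so the wrist camera stayed clear of the door.

**Not checked:** the bystanders looked undisturbed in the last pictures, but I did not measure their positions again. I also did not tug the wedge to test how firmly it is jammed.

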